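# Fit the fresh filter cartridge to the welding fume extractor

### The arm

A 7-joint arm with a two-finger parallel gripper is mounted at the origin on the work surface. World frame = base frame: x ahead of the robot, y to its left, z up, the work surface at z = 0. Lengths are in m, angles in rad, forces in N, time in s.
With the tool pointing down it reaches from about 0.4 to 0.875 m from the base axis. Payload 6.5 kg.
Tool frame: the origin (TCP) lies on the centre line of the jaws, within the pads' length; the fingertips stand 11 mm ahead of it and the grasp point (between the pads) lies 8 mm behind it; z points along the fingers, y is the line along which they close (so a half turn about z gives the same grasp; the last joint's range is limited). The gripper opens to 88 mm and grips with 3 to 60 N. Pads are 18 mm wide; open, the fingers measure 123 mm over their backs; the gripper's body (75 mm by 187 mm) begins 45 mm behind the grasp point.
Start: joints at [-1.347, 0.536, -0.004, 1.538, 0.003, 1.067, -0.071], TCP at [0.186, 0.623, 0.25] pointing down, gripper open.
Joint ranges: [-2.7, 2.7], [-0.37, 2.16], [-1.27, 1.26], [0.24, 2.4], [-1.31, 4.45], [0.19, 1.91], [-2.76, 2.76]. Speed limits (rad/s): [2.39, 2.39, 3.14, 3.14, 3.14, 3.14, 3.14].

### API

Orientations are given as a 3x3 rotation matrix whose columns are the frame's x, y, z axes.
In Python, from cell import read_state, camera, ticket gives the robot as it stands. The module is installed in compiled form; this text tells all that it offers.
- The arm moves only by the tool move_arm, never from a script. Its argument "motion" is a list of rows, each an object with "offset": the shift along the world's x, y, z in shares of 1000 mm (1.0 is 1000 mm), a list of three; "delta_rot": the turn, a rotation vector about the world's x, y, z in normalised numbers (1 is pi rad), a list of three; "hand": the closure, from -1 (fully open) to 1 (shut). A call has exactly 5 rows; each row is the pose to reach, as a shift and turn from the pose commanded when the call began; what a row does not reach only later rows make up. A row lasts 1/8 s, in which the tool goes at most 62.5 mm and 10.7 degrees, less where a joint would pass 70% of its speed; a pose out of reach is approached as far as the arm can. No shift or turn number may pass 1 either way. A call with a gripper value outside its range is refused whole. The fingers move at their own pace and stop on an object; "force" is the grip in N (left out, the last holds). Time passes only in rows, so rows that repeat a pose let the fingers close, or fill a call up. It gives the time, the measured TCP pose, the force, the opening and the grip force at its end, in the units of the state.
- read_state(): the state, without advancing time (a new reading comes with each control period).
- camera(name): name is "side" or "top"; returns a dict with "pixels" (480x640x3 uint8, red, green, blue), "fx", "fy", "cx", "cy" (pixels), "k1" (the pictures are not rectified: a ray, as slopes to the right and down, at radius r is drawn at 1 + k1 r^2 times it, then the intrinsics apply), "T" (4x4, takes a point from camera to world coordinates). Camera axes: x right, y down, z forward; pixel columns grow to the right and rows downward; lengths in m; the calibration is good to about 2 mm. A picture is of the moment at which its call begins. There is no depth.
- ticket.sign_off(): hands the job in; it is judged then, once.
The state is a dict: "time": time; "joints": joint angles; "joint_vel": joint speeds; "joint_torque": joint torques, N m; "position": TCP position; "eef_rot": TCP orientation; "wrist_force": force on the tool from outside, world axes, zero at the start; "torque": the same for the moment, N m; "finger_gap": opening from 0.0 (shut) to 1.0 (fully open); "finger_force": force on a finger pad.
Only numpy, scipy, OpenCV 4.12 (cv2) and the standard library are available. Lean on these libraries where they do the work, as an engineer would, in place of code of your own. Each camera call takes 0.05 s, during which the arm holds its last target. There are 200 camera calls.

### The job

Fit the fresh filter cartridge (blue handle) into the round port on top of the blue fume extractor: put it in with its two yellow lugs through the slots at the yellow marks, push it fully home against the spring, and turn it clockwise (seen from above) to the stop, where its handle lines up with the red marks, so that it stays locked down when you let go. Leave the spent cartridge (red handle), the tin and the hammer where they are.

Things in the scene. Friction and masses are not known exactly. Their poses are not given: they have to be found in the camera images.
- fresh: Fresh filter cartridge, about 0.35 kg, standing upright, 117 mm tall; origin at the centre of its underside, z up its axis, x along handle and lugs (a half turn makes no difference). Pale round drum, diameter 60 mm, z 0 to 69 mm, its foot tapered to diameter 48 mm over the lowest 8 mm; two yellow lugs (see fresh_lugs); black flange, diameter 76 mm, z 69 to 77 mm; blue handle on top.
- fresh_seat (a point): Point on the fresh cartridge's axis at the underside of its black flange, 69 mm above fresh.
- spent: Spent cartridge, same shape and size as the fresh one, brown drum and red handle; to be left alone.
- extractor: Fume extractor, a fixed blue steel box 200 (x) by 240 (y) by 110 mm high, with a grey outlet stub on its +x side; origin at the centre of its underside, on the bench. The bayonet port is in the middle of its top.
- slot_line: The two yellow marks on the grey metal port plate. Origin at the centre of the port at the plate's upper face, 110 mm above the bench, z up; x runs through both yellow marks, along the two slots that let the lugs in. Plate 8 mm thick; round hole, diameter 66 mm; slots 24 mm wide reaching 51 mm from the centre. A black guide sleeve of the hole's width lies below.
- lock_line: The two red marks on the port plate. Same origin as slot_line; its x runs through both red marks, 60 degrees clockwise (from above) from the slots: the handle's direction when locked. Pushed home, the cartridge turns clockwise only, to a stop there (60 to 63 degrees); let go, the spring lifts it until its lugs bear on the plate from below, flange about 3 mm above the plate.
- tin: Green tin, diameter 72 mm, 110 mm high, origin at the centre of its underside; a bystander.
- hammer: Hammer, 260 mm long, lying on the bench; a bystander.
- fresh_lugs (a point): Centre of the drum at lug height, 54 mm above fresh. The two yellow bayonet lugs stick out to both sides along x to 48 mm from the axis; each is 18 mm wide and 8 mm high (z 50 to 58 mm).
- fresh_grip (a point): Grip point of the blue handle, on the axis 100 mm above fresh. The handle is an upright bar 76 mm long along x, 16 mm thick in y, from z 77 to 117 mm: pinch it across its thickness from above. A firm grip (50 N) is fine.
- pad (a joint): Sprung pad inside the port, m pressed down (0 to 0.022). It meets the cartridge's foot when the flange is 17 mm above the plate; loose in the slots the cartridge rides 12 to 16 mm high. Pushing home takes about 7 N beyond its weight. Under 3 mm flange height the lugs are below the plate and free to turn; at 0 the flange touches the plate. Pad at 0.014 at 3 mm, 0.017 at 0.

How it is judged:
By the outcome, as a careful person would: the job done as asked, in the order asked, and still so for the second after the job is handed in, with the robot touching nothing.
It also fails if it takes over 46 s, if anything falls off the work surface, if the arm or the gripper's body presses on something with over 40 N, if the wrist force passes 120 N, or if a joint passes its speed limit or range.

## Working session

There is one attempt and no reset: what is moved stays moved. The work goes in short steps, Python scripts to look and compute and a tool call to move; the robot and the scene stay as the last step left them, time stands still between calls to the robot, and variables do not carry over. Pictures are saved under pics/ and viewed, at most 10 in all, crops included, and the job is handed in when it is done.

Besides the shell and the picture viewer there is one more tool, called after ">>>" as name(argument=value, ...), one argument or row to a line, values as JSON. move_arm: Moves the arm, as the interface text tells. Its arguments: {"type":"object","properties":{"motion":{"type":"array","items":{"type":"object","properties":{"offset":{"type":"array","items":{"type":"number"}},"delta_rot":{"type":"array","items":{"type":"number"}},"hand":{"type":"number"}}}},"force":{"type":"number"}},"required":["motion"]}

```bash
mkdir -p pics
cat > h.py <<'E'
import numpy as np, cv2
from cell import read_state, camera, ticket
def shot(n,fn=None):
    c=camera(n)
    if fn: cv2.imwrite('pics/'+fn,c['pixels'][:,:,::-1])
    return c
def ray(c,p):
    K=np.array([[c['fx'],0,c['cx']],[0,c['fy'],c['cy']],[0,0,1.]])
    u=cv2.undistortPoints(np.array(p,float).reshape(-1,1,2),K,np.array([c['k1'],0,0,0.])).reshape(-1,2)
    d=np.c_[u,np.ones(len(u))]@c['T'][:3,:3].T
    return c['T'][:3,3],d
def onz(c,p,z):
    o,d=ray(c,p); return o+d*((z-o[2])/d[:,2])[:,None]
def proj(c,P):
    P=np.atleast_2d(P); Q=(P-c['T'][:3,3])@c['T'][:3,:3]
    s=Q[:,:2]/Q[:,2:]; s=s*(1+c['k1']*(s**2).sum(1))[:,None]
    return s*[c['fx'],c['fy']]+[c['cx'],c['cy']]
def blobs(c,hlo,hhi,smin=110,vmin=60,amin=30):
    h=cv2.cvtColor(c['pixels'],cv2.COLOR_RGB2HSV)
    m=cv2.inRange(h,(hlo,smin,vmin),(hhi,255,255))
    n,l,s,ce=cv2.connectedComponentsWithStats(m)
    return m,l,[(i,s[i].tolist(),ce[i].round(1).tolist()) for i in range(1,n) if s[i][4]>amin]
E
python3 - <<'E'
from h import *
for n in ('side','top'):
    c=shot(n,n+'0.png'); print(n,c['T'].round(3).tolist(),c['fx'],c['k1'])
    for nm,a,b in (('red',0,6),('yel',22,34),('blue',100,125)): print(nm,blobs(c,a,b)[2])
s=read_state(); print(s['position'],s['eef_rot'],s['time'],s['finger_gap'])
E
```

```text
side [[-0.978, -0.139, 0.158, 0.448], [-0.211, 0.643, -0.736, 0.665], [0.0, -0.753, -0.658, 0.723], [0.0, 0.0, 0.0, 1.0]] 589.4401995865161 -0.1111894564696633
red [(1, [385, 187, 44, 34, 946], [406.4, 203.1]), (2, [257, 340, 14, 11, 87], [263.3, 345.2]), (3, [319, 402, 15, 14, 109], [326.2, 408.3])]
yel [(2, [368, 171, 11, 9, 72], [373.2, 174.8]), (4, [379, 223, 15, 12, 122], [385.9, 228.4]), (5, [335, 365, 15, 8, 88], [341.8, 368.3]), (6, [237, 379, 14, 8, 94], [243.6, 382.6])]
blue [(1, [59, 0, 372, 103, 30875], [241.0, 42.6]), (2, [435, 0, 205, 61, 8447], [523.1, 25.0]), (3, [371, 128, 22, 38, 510], [381.4, 146.8]), (4, [177, 293, 217, 187, 20329], [284.5, 402.5])]
top [[0.008, -0.984, 0.177, 0.422], [-1.0, -0.006, 0.012, -0.053], [-0.011, -0.177, -0.984, 1.025], [0.0, 0.0, 0.0, 1.0]] 490.80985171827035 -0.10922304085551236
red [(1, [187, 225, 8, 9, 41], [190.6, 229.1]), (2, [145, 275, 9, 10, 47], [149.4, 279.6]), (3, [366, 295, 31, 36, 420], [380.3, 313.1])]
yel [(4, [157, 220, 7, 10, 47], [159.9, 224.6]), (9, [439, 271, 9, 11, 79], [443.2, 276.5]), (11, [177, 280, 8, 10, 52], [180.7, 284.5]), (13, [359, 292, 10, 11, 62], [363.5, 296.8]), (14, [387, 329, 10, 8, 42], [391.4, 332.1])]
blue [(1, [102, 197, 147, 120, 9364], [178.9, 257.5]), (2, [448, 269, 45, 20, 536], [469.7, 279.0])]
[0.18557475 0.62239743 0.24896767] [[-9.58330050e-01  2.85663080e-01 -3.45835497e-04]
 [ 2.85663276e-01  9.58328929e-01 -1.46847074e-03]
 [-8.80637123e-05 -1.50607214e-03 -9.99998862e-01]] 0.1 0.9969087778705764
```

View pics/side0.png

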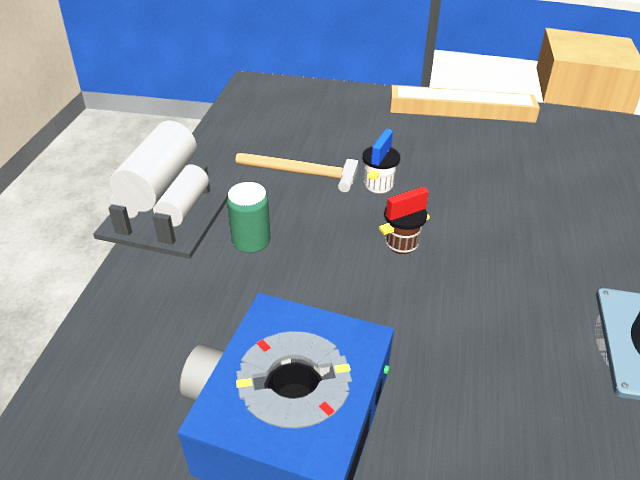

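View pics/top0.png

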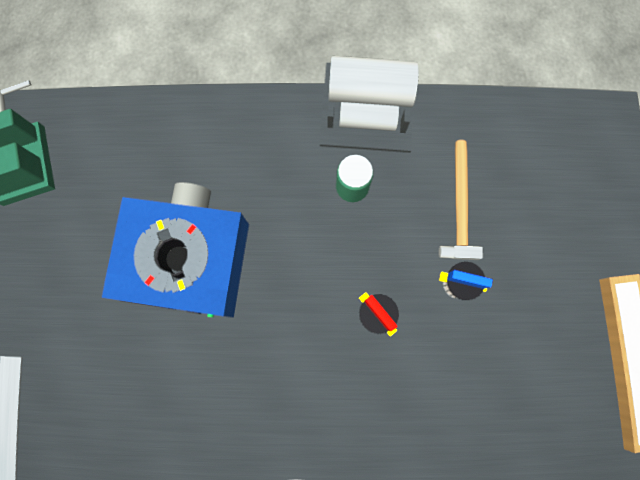

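The side view shows the fresh handle at (381,147), the spent one at (406,203) and the port at about (292,380). In the top view the fresh handle is at (470,279), the spent one at (380,313) and the port at (171,256). The hammer head at (461,252) is close to the fresh cartridge. Next I triangulate the marks and the handle.

```bash
cat >> h.py <<'E'
def tri(cs,ps):
    A=np.zeros((3,3));b=np.zeros(3);L=[]
    for c,p in zip(cs,ps):
        o,d=ray(c,[p]);d=d[0]/np.linalg.norm(d[0]);M=np.eye(3)-np.outer(d,d);A+=M;b+=M@o;L.append((M,o))
    x=np.linalg.solve(A,b); return x,[float(np.linalg.norm(M@(x-o))) for M,o in L]
E
python3 - <<'E'
from h import *
s=shot('side');t=shot('top')
Y=[((341.8,368.3),(180.7,284.5)),((243.6,382.6),(159.9,224.6))];R=[((263.3,345.2),(190.6,229.1)),((326.2,408.3),(149.4,279.6))]
for a,b in Y+R:
    x,e=tri((s,t),(a,b)); print('mark',x.round(4),np.round(e,4), 'z=.11:',onz(s,[a],.11)[0][:2].round(4),onz(t,[b],.11)[0][:2].round(4))
out=[]
for c,(u,v) in ((s,(381,150)),(t,(468,280))):
    p=c['pixels'][v-38:v+38,u-40:u+40]; out.append(cv2.resize(p,None,fx=5,fy=5,interpolation=cv2.INTER_NEAREST))
cv2.imwrite('pics/crop1.png',np.hstack(out)[:,:,::-1])
E
```

```text
mark [0.5017 0.2168 0.109 ] [0.0004 0.0004] z=.11: [0.5021 0.2176] [0.5012 0.2165]
mark [0.6171 0.2644 0.1093] [0.0003 0.0003] z=.11: [0.6172 0.2649] [0.6166 0.2642]
mark [0.6084 0.2031 0.1102] [0.0005 0.0005] z=.11: [0.6089 0.2029] [0.608  0.2031]
mark [0.5101 0.2783 0.1087] [0.0002 0.0002] z=.11: [0.5102 0.2791] [0.5098 0.2779]
```

View pics/crop1.png

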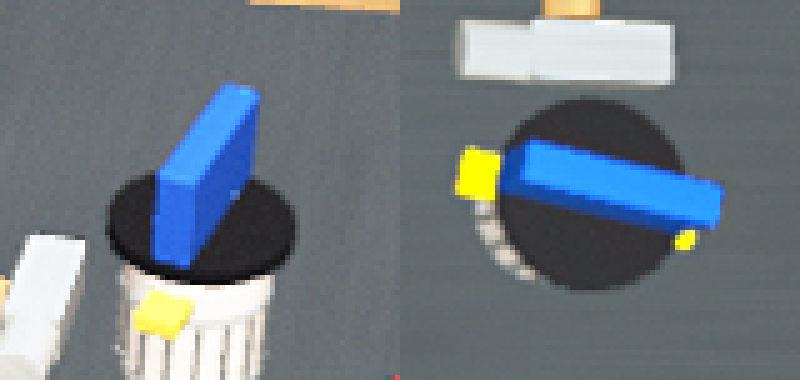

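The crop shows the bright top face of the handle in both views, and the yellow lugs are aligned with it. I'll segment that face and triangulate it.

Run:
```python
from h import *
cs=[shot('side'),shot('top')]; C=[];L=[]
for c,(u,v) in zip(cs,((381,150),(470,279))):
    h=cv2.cvtColor(c['pixels'],cv2.COLOR_RGB2HSV)
    m=cv2.inRange(h,(98,110,60),(125,255,255)); w=np.zeros_like(m); w[v-30:v+30,u-30:u+30]=m[v-30:v+30,u-30:u+30]
    V=h[:,:,2]; th,_=cv2.threshold(V[w>0].reshape(-1,1),0,255,cv2.THRESH_OTSU)
    print('th',th,np.histogram(V[w>0],8))
    # brightest face
    hi=((w>0)&(V>V[w>0].max()-30)).astype(np.uint8)
    n,l,st,ce=cv2.connectedComponentsWithStats(hi,connectivity=4); k=1+st[1:,4].argmax()
    ct=np.argwhere(l==k)[:,::-1].astype(np.float32); r=cv2.minAreaRect(ct)
    print(st[k],ce[k],r); C.append(ce[k])
    for z in (.117,):
        P=onz(c,ct,z)[:,:2].astype(np.float32); q=P.mean(0); ev,U=np.linalg.eigh(np.cov((P-q).T)); print('onz',q,np.degrees(np.arctan2(U[1,1],U[0,1])),np.sqrt(12*ev))
print(tri(cs,C))
```

```text
th 209.0 (array([  8,   6,  11,  20,  40, 126,  94, 205]), array([ 71.,  94., 117., 140., 163., 186., 209., 232., 255.]))
[372 129  21  36 285] [379.75789474 145.24561404] ((379.57470703125, 145.39532470703125), (11.632805824279785, 37.54857635498047), 22.98871612548828)
onz [ 0.5182413 -0.3018545] 83.70004999692266 [0.01808404 0.12655818]
th 202.0 (array([  8,  26,  26,  83,  29,  11,  14, 337]), array([ 88.   , 108.875, 129.75 , 150.625, 171.5  , 192.375, 213.25 ,
       234.125, 255.   ]))
[452 270  41  18 346] [471.97398844 278.31213873] ((471.93560791015625, 278.2703552246094), (40.20932388305664, 8.616283416748047), 13.392498970031738)
onz [ 0.5157214  -0.33045968] 76.78350648740387 [0.01633689 0.07580335]
(array([ 0.51955996, -0.33750479,  0.09393266]), [0.001449693276911391, 0.0014496932769114154])
```

Run:
```python
from h import *
c,t=shot('side'),shot('top')
h=cv2.cvtColor(c['pixels'],cv2.COLOR_RGB2HSV); V=h[:,:,2]
w=np.zeros(V.shape,bool); w[118:172,360:405]=True
m=w&(h[:,:,0]>97)&(h[:,:,0]<126)&(h[:,:,1]>110)&(V>=232)
n,l,st,ce=cv2.connectedComponentsWithStats(m.astype(np.uint8),connectivity=4);k=1+st[1:,4].argmax()
ct=np.argwhere(l==k)[:,::-1].astype(np.float32)
print(st[k],ce[k]); P=onz(c,ct,.117)[:,:2]; q=P.mean(0); ev,U=np.linalg.eigh(np.cov((P-q).T)); print(q,np.degrees(np.arctan2(U[1,1],U[0,1])),np.sqrt(12*ev))
print(tri((c,t),(ce[k],(471.97,278.31))))
```

```text
[373 129  20  26 184] [381.92391304 139.44021739]
[ 0.51665798 -0.32311446] 76.91683762010354 [0.01558891 0.08450299]
(array([ 0.51686968, -0.3322248 ,  0.1111312 ]), [0.0005326953096477762, 0.0005326953096477917])
```

The rows are not in the units I measure in: shifts go in shares of 1000 mm and turns go in shares of pi rad. I convert before sending: -225 mm / 1000 = -0.225, 190 mm / 1000 = 0.19, -0.75 rad / 3.1416 = -0.2387.

>>> move_arm(
  motion=[
    {"offset": [0.035,-0.042,0],"delta_rot": [0,0,-0.0477],"hand": -1},
    {"offset": [0.073,-0.087,0],"delta_rot": [0,0,-0.0955],"hand": -1},
    {"offset": [0.111,-0.132,0],"delta_rot": [0,0,-0.1432],"hand": -1},
    {"offset": [0.15,-0.178,0],"delta_rot": [0,0,-0.191],"hand": -1},
    {"offset": [0.19,-0.225,0],"delta_rot": [0,0,-0.2387],"hand": -1},
  ],
  force=50,
)

```text
time: 1.02
position: [0.3768, 0.3965, 0.25]
eef_rot: [[-0.502, 0.865, 0.0], [0.865, 0.502, 0.001], [0.0, 0.001, -1.0]]
wrist_force: [0.8, 0.7, -0.7]
finger_gap: 0.999
finger_force: 0.0
```

In the tool's units: -260 mm / 1000 = -0.26, -205 mm / 1000 = -0.205, -0.76 rad / 3.1416 = -0.2419.

>>> move_arm(
  motion=[
    {"offset": [0.04,-0.048,0],"delta_rot": [0,0,-0.0477],"hand": -1},
    {"offset": [0.08,-0.096,0],"delta_rot": [0,0,-0.0955],"hand": -1},
    {"offset": [0.12,-0.15,0],"delta_rot": [0,0,-0.1432],"hand": -1},
    {"offset": [0.13,-0.205,0],"delta_rot": [0,0,-0.191],"hand": -1},
    {"offset": [0.13,-0.26,0],"delta_rot": [0,0,-0.2419],"hand": -1},
  ],
)

```text
time: 1.65
position: [0.5067, 0.1355, 0.25]
eef_rot: [[0.233, 0.972, 0.001], [0.972, -0.233, -0.0], [0.0, 0.001, -1.0]]
wrist_force: [1.1, 0.2, 0.3]
finger_gap: 1.0
finger_force: 0.0
```

In the tool's units: -275 mm / 1000 = -0.275, -220 mm / 1000 = -0.22.

>>> move_arm(
  motion=[
    {"offset": [0,-0.055,0],"delta_rot": [0,0,0],"hand": -1},
    {"offset": [0,-0.11,0],"delta_rot": [0,0,0],"hand": -1},
    {"offset": [0,-0.165,0],"delta_rot": [0,0,0],"hand": -1},
    {"offset": [0,-0.22,0],"delta_rot": [0,0,0],"hand": -1},
    {"offset": [0.005,-0.275,0],"delta_rot": [0,0,0],"hand": -1},
  ],
)

```text
time: 2.28
position: [0.5106, -0.1386, 0.25]
eef_rot: [[0.227, 0.974, 0.001], [0.974, -0.227, 0.0], [0.001, 0.001, -1.0]]
wrist_force: [1.3, 1.1, -0.2]
finger_gap: 1.004
finger_force: 0.0
```

In the tool's units: -191 mm / 1000 = -0.191, -150 mm / 1000 = -0.15.

>>> move_arm(
  motion=[
    {"offset": [0.002,-0.05,0],"delta_rot": [0,0,0],"hand": -1},
    {"offset": [0.004,-0.1,0],"delta_rot": [0,0,0],"hand": -1},
    {"offset": [0.005,-0.15,0],"delta_rot": [0,0,0],"hand": -1},
    {"offset": [0.005,-0.191,0],"delta_rot": [0,0,0],"hand": -1},
    {"offset": [0.005,-0.191,-0.03],"delta_rot": [0,0,0],"hand": -1},
  ],
)

```text
time: 2.9
position: [0.5158, -0.3334, 0.2215]
eef_rot: [[0.232, 0.973, 0.004], [0.973, -0.232, -0.005], [-0.004, 0.005, -1.0]]
wrist_force: [0.3, 0.8, -1.1]
finger_gap: 0.996
finger_force: 0.0
```

Run:
```python
from h import *
s=read_state();print(s['position'],s['eef_rot'][:,1])
c=shot('side');t=shot('top')
out=[]
for c,(u,v) in ((c,(381,120)),(t,(460,270))):
    p=c['pixels'][v-60:v+60,u-80:u+80]; out.append(cv2.resize(p,None,fx=2.5,fy=2.5))
cv2.imwrite('pics/crop2.png',np.hstack(out)[:,:,::-1])
```

```text
[ 0.51575921 -0.33340567  0.22154932] [ 0.97269077 -0.23204961  0.00506318]
```

View pics/crop2.png

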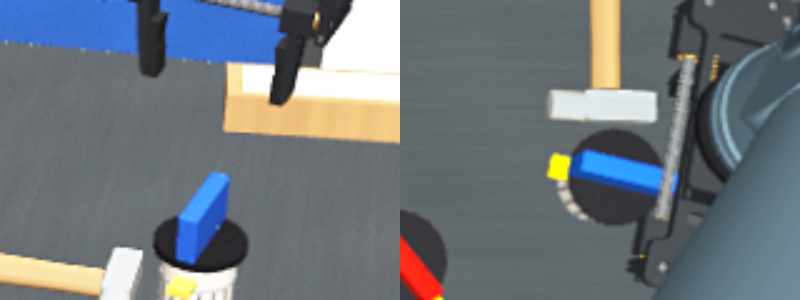

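The fingers straddle the blue handle, with open jaws on both sides of it and the hammer well below. Descending.

>>> move_arm(
  motion=[
    {"offset": [0,0,-0.035],"delta_rot": [0,0,0],"hand": -1},
    {"offset": [0,0,-0.07],"delta_rot": [0,0,0],"hand": -1},
    {"offset": [0,0,-0.105],"delta_rot": [0,0,0],"hand": -1},
    {"offset": [0,0,-0.126],"delta_rot": [0,0,0],"hand": -1},
    {"offset": [0,0,-0.126],"delta_rot": [0,0,0],"hand": -1},
  ],
)

```text
time: 3.62
position: [0.5155, -0.3273, 0.0931]
eef_rot: [[0.226, 0.974, -0.002], [0.974, -0.226, 0.001], [0.001, -0.002, -1.0]]
wrist_force: [-0.1, 0.4, -0.1]
finger_gap: 0.998
finger_force: 0.0
```

In the tool's units: -3 mm / 1000 = -0.003.

>>> move_arm(
  motion=[
    {"offset": [0,-0.003,0],"delta_rot": [0,0,0],"hand": -1},
    {"offset": [0,-0.003,0],"delta_rot": [0,0,0],"hand": 1},
    {"offset": [0,-0.003,0],"delta_rot": [0,0,0],"hand": 1},
    {"offset": [0,-0.003,0],"delta_rot": [0,0,0],"hand": 1},
    {"offset": [0,-0.003,0],"delta_rot": [0,0,0],"hand": 1},
  ],
  force=50,
)

```text
time: 4.25
position: [0.5158, -0.3311, 0.0938]
eef_rot: [[0.227, 0.974, 0.0], [0.974, -0.227, -0.0], [-0.0, 0.0, -1.0]]
wrist_force: [1.3, -0.2, -1.3]
finger_gap: 0.57
finger_force: 0.0
```

In the tool's units: -3 mm / 1000 = -0.003.

>>> move_arm(
  motion=[
    {"offset": [0,-0.003,0],"delta_rot": [0,0,0],"hand": 1},
    {"offset": [0,-0.003,0],"delta_rot": [0,0,0],"hand": 1},
    {"offset": [0,-0.003,0],"delta_rot": [0,0,0],"hand": 1},
    {"offset": [0,-0.003,0],"delta_rot": [0,0,0],"hand": 1},
    {"offset": [0,-0.003,0],"delta_rot": [0,0,0],"hand": 1},
  ],
)

```text
time: 4.88
position: [0.5156, -0.3341, 0.0936]
eef_rot: [[0.227, 0.974, -0.0], [0.974, -0.227, 0.0], [-0.0, -0.0, -1.0]]
wrist_force: [-1.2, -0.5, 0.5]
finger_gap: 0.18
finger_force: 50.0
```

In the tool's units: 160 mm / 1000 = 0.16, 135 mm / 1000 = 0.135, 0.06 rad / 3.1416 = 0.0191.

>>> move_arm(
  motion=[
    {"offset": [0,0,0.02],"delta_rot": [0,0,0],"hand": 1},
    {"offset": [0,0,0.055],"delta_rot": [0,0,0],"hand": 1},
    {"offset": [0,0,0.095],"delta_rot": [0,0,0],"hand": 1},
    {"offset": [0,0,0.135],"delta_rot": [0,0,0],"hand": 1},
    {"offset": [0.002,0.02,0.16],"delta_rot": [0,0,0.0191],"hand": 1},
  ],
)

```text
time: 5.5
position: [0.5172, -0.3161, 0.2569]
eef_rot: [[0.17, 0.985, 0.002], [0.985, -0.17, -0.003], [-0.002, 0.003, -1.0]]
wrist_force: [1.3, 0.2, -3.5]
finger_gap: 0.178
finger_force: 50.0
```

In the tool's units: 195 mm / 1000 = 0.195, 155 mm / 1000 = 0.155, 0.7 rad / 3.1416 = 0.2228.

>>> move_arm(
  motion=[
    {"offset": [0.003,0.035,0],"delta_rot": [0,0,0.0382],"hand": 1},
    {"offset": [0.006,0.075,0],"delta_rot": [0,0,0.0828],"hand": 1},
    {"offset": [0.009,0.115,0],"delta_rot": [0,0,0.1273],"hand": 1},
    {"offset": [0.012,0.155,0],"delta_rot": [0,0,0.1751],"hand": 1},
    {"offset": [0.015,0.195,0],"delta_rot": [0,0,0.2228],"hand": 1},
  ],
)

```text
time: 6.12
position: [0.5323, -0.118, 0.2547]
eef_rot: [[-0.51, 0.86, 0.0], [0.86, 0.51, -0.0], [-0.0, 0.0, -1.0]]
wrist_force: [0.2, -0.4, -4.0]
finger_gap: 0.177
finger_force: 50.0
```

In the tool's units: 200 mm / 1000 = 0.2, 160 mm / 1000 = 0.16, 0.75 rad / 3.1416 = 0.2387.

>>> move_arm(
  motion=[
    {"offset": [0.003,0.04,0],"delta_rot": [0,0,0.0477],"hand": 1},
    {"offset": [0.006,0.08,0],"delta_rot": [0,0,0.0955],"hand": 1},
    {"offset": [0.009,0.12,0],"delta_rot": [0,0,0.1432],"hand": 1},
    {"offset": [0.012,0.16,0],"delta_rot": [0,0,0.191],"hand": 1},
    {"offset": [0.015,0.2,0],"delta_rot": [0,0,0.2387],"hand": 1},
  ],
)

```text
time: 6.75
position: [0.5475, 0.0816, 0.2547]
eef_rot: [[-0.959, 0.282, 0.001], [0.282, 0.959, -0.001], [-0.001, -0.0, -1.0]]
wrist_force: [0.3, -0.8, -3.9]
finger_gap: 0.177
finger_force: 50.0
```

In the tool's units: 157 mm / 1000 = 0.157, 130 mm / 1000 = 0.13, 0.677 rad / 3.1416 = 0.2155.

>>> move_arm(
  motion=[
    {"offset": [0.004,0.045,0],"delta_rot": [0,0,0.0541],"hand": 1},
    {"offset": [0.008,0.09,0],"delta_rot": [0,0,0.1082],"hand": 1},
    {"offset": [0.012,0.13,0],"delta_rot": [0,0,0.1623],"hand": 1},
    {"offset": [0.015,0.157,0],"delta_rot": [0,0,0.2155],"hand": 1},
    {"offset": [0.015,0.157,0],"delta_rot": [0,0,0.2155],"hand": 1},
  ],
)

```text
time: 7.38
position: [0.5621, 0.2403, 0.2543]
eef_rot: [[-0.924, -0.381, 0.0], [-0.381, 0.924, 0.001], [-0.0, 0.001, -1.0]]
wrist_force: [-0.4, -0.2, -3.8]
finger_gap: 0.174
finger_force: 50.0
```

Run:
```python
from h import *
c=shot('side');t=shot('top')
s=read_state();print(s['position'],s['eef_rot'])
for k in (c,t): print(blobs(k,22,34)[2],'\n',blobs(k,98,125)[2])
out=[]
for k,(u,v) in ((c,(292,280)),(t,(171,250))):
    p=k['pixels'][v-150:v+150,u-165:u+165]; out.append(cv2.resize(p,(400,364)))
cv2.imwrite('pics/crop3.png',np.hstack(out)[:,:,::-1])
```

```text
[0.56271977 0.23663385 0.25407192] [[-9.26893218e-01 -3.75325124e-01  1.16393021e-04]
 [-3.75324880e-01  9.26892160e-01 -1.46879594e-03]
 [ 4.43392239e-04 -1.40510219e-03 -9.99998915e-01]]
[(2, [379, 223, 15, 12, 103], [385.8, 228.5]), (22, [250, 316, 19, 17, 174], [257.0, 324.9]), (23, [323, 318, 13, 6, 46], [329.0, 320.5]), (24, [335, 365, 15, 8, 79], [341.9, 368.2]), (25, [237, 379, 14, 8, 91], [243.6, 382.7])] 
 [(1, [59, 0, 174, 103, 15000], [148.5, 47.4]), (2, [327, 0, 104, 86, 5362], [389.9, 49.1]), (3, [435, 0, 205, 61, 8442], [523.1, 25.0]), (4, [177, 281, 217, 199, 18108], [283.9, 412.9])]
[(16, [155, 261, 14, 13, 113], [161.5, 267.1]), (18, [177, 280, 8, 10, 52], [180.7, 284.5]), (21, [359, 292, 10, 11, 62], [363.5, 296.8]), (22, [387, 329, 10, 8, 42], [391.4, 332.1])] 
 [(3, [151, 206, 15, 16, 151], [157.9, 213.5]), (4, [102, 206, 147, 111, 7048], [191.9, 269.0]), (6, [138, 244, 23, 22, 318], [148.8, 255.0])]
```

View pics/crop3.png

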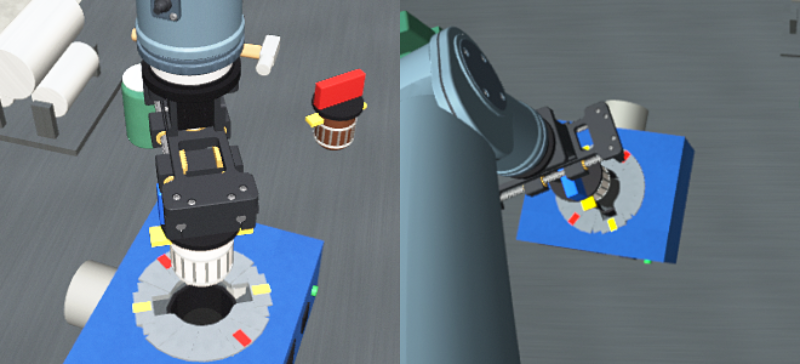

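The cartridge hangs over the port with its lugs nearly parallel to the yellow marks. In the full side image the lugs are at (257,325) and (329,320), and in the top image one lug is at (161,267). I'll check the axis position from the lug extents.

Run:
```python
from h import *
c=shot('side');t=shot('top')
s=read_state();p=s['position'];R=s['eef_rot'];print(p,np.degrees(np.arctan2(R[1,0],R[0,0])))
a=R[:,0]*[1,1,0];b=R[:,1]*[1,1,0];b0=p+[0,0,-.0937]
for d in (0,.002,.004,.006):
    o=b0+d*a
    for nm,k,sg in (('sideL',c,-1),('sideR',c,1),('top',t,1)):
        P=[o+a*sg*x+b*y+[0,0,z] for x in(.036,.048) for y in(-.009,.009) for z in (.05,.058)]
        q=proj(k,P); print(d,nm,q.min(0).round(1),q.max(0).round(1))
for k in (c,t):
    for i,st,ce in blobs(k,22,34)[2]: print(st,'max',st[0]+st[2],st[1]+st[3])
```

```text
[0.56294121 0.23596443 0.25398008] -158.01043123562397
0 sideL [246.6 312.8] [259.3 330.8]
0 sideR [319.4 303.5] [332.8 321.2]
0 top [154.9 259.9] [168.5 270.9]
0.002 sideL [248.4 312.6] [261.1 330.6]
0.002 sideR [321.1 303.3] [334.5 320.9]
0.002 top [155.3 261. ] [168.9 272. ]
0.004 sideL [250.1 312.4] [262.8 330.3]
0.004 sideR [322.8 303.1] [336.2 320.7]
0.004 top [155.7 262.1] [169.2 273.1]
0.006 sideL [251.9 312.1] [264.6 330.1]
0.006 sideR [324.4 302.9] [338.  320.5]
0.006 top [156.  263.2] [169.6 274.2]
[379, 223, 15, 12, 103] max 394 235
[251, 314, 19, 16, 165] max 270 330
[322, 316, 14, 6, 54] max 336 322
[335, 365, 15, 8, 79] max 350 373
[237, 379, 14, 8, 88] max 251 387
[156, 261, 14, 12, 111] max 170 273
[177, 280, 8, 10, 52] max 185 290
[359, 292, 10, 11, 62] max 369 303
[387, 329, 10, 8, 42] max 397 337
```

In the tool's units: -40 mm / 1000 = -0.04, -30 mm / 1000 = -0.03, 0.007 rad / 3.1416 = 0.0022.

>>> move_arm(
  motion=[
    {"offset": [0,0.006,0],"delta_rot": [0,0,0.0022],"hand": 1},
    {"offset": [0,0.006,-0.015],"delta_rot": [0,0,0.0022],"hand": 1},
    {"offset": [0,0.006,-0.03],"delta_rot": [0,0,0.0022],"hand": 1},
    {"offset": [0,0.006,-0.04],"delta_rot": [0,0,0.0022],"hand": 1},
    {"offset": [0,0.006,-0.04],"delta_rot": [0,0,0.0022],"hand": 1},
  ],
)

```text
time: 8.2
position: [0.5621, 0.2434, 0.2123]
eef_rot: [[-0.923, -0.384, -0.002], [-0.384, 0.923, -0.001], [0.003, -0.0, -1.0]]
wrist_force: [0.8, -0.2, -4.4]
finger_gap: 0.175
finger_force: 50.0
```

>>> move_arm(
  motion=[
    {"offset": [0,0,0],"delta_rot": [0,0,0],"hand": 1},
    {"offset": [0,0,0],"delta_rot": [0,0,0],"hand": 1},
    {"offset": [0,0,0],"delta_rot": [0,0,0],"hand": 1},
    {"offset": [0,0,0],"delta_rot": [0,0,0],"hand": 1},
    {"offset": [0,0,0],"delta_rot": [0,0,0],"hand": 1},
  ],
)

```text
time: 8.82
position: [0.5628, 0.2439, 0.2138]
eef_rot: [[-0.923, -0.384, 0.0], [-0.384, 0.923, 0.0], [-0.0, 0.0, -1.0]]
wrist_force: [0.5, 0.3, -3.6]
finger_gap: 0.179
finger_force: 50.0
```

In the tool's units: -35 mm / 1000 = -0.035, -30 mm / 1000 = -0.03.

>>> move_arm(
  motion=[
    {"offset": [0,-0.002,0],"delta_rot": [0,0,0],"hand": 1},
    {"offset": [0,-0.002,-0.01],"delta_rot": [0,0,0],"hand": 1},
    {"offset": [0,-0.002,-0.02],"delta_rot": [0,0,0],"hand": 1},
    {"offset": [0,-0.002,-0.03],"delta_rot": [0,0,0],"hand": 1},
    {"offset": [0,-0.002,-0.035],"delta_rot": [0,0,0],"hand": 1},
  ],
)

```text
time: 9.45
position: [0.5622, 0.2417, 0.1775]
eef_rot: [[-0.923, -0.384, -0.001], [-0.384, 0.923, -0.001], [0.002, -0.0, -1.0]]
wrist_force: [-0.1, -0.6, -3.5]
finger_gap: 0.176
finger_force: 50.0
```

>>> move_arm(
  motion=[
    {"offset": [0,0,-0.008],"delta_rot": [0,0,0],"hand": 1},
    {"offset": [0,0,-0.015],"delta_rot": [0,0,0],"hand": 1},
    {"offset": [0,0,-0.02],"delta_rot": [0,0,0],"hand": 1},
    {"offset": [0,0,-0.025],"delta_rot": [0,0,0],"hand": 1},
    {"offset": [0,0,-0.028],"delta_rot": [0,0,0],"hand": 1},
  ],
)

```text
time: 10.07
position: [0.5628, 0.2419, 0.1506]
eef_rot: [[-0.923, -0.384, 0.0], [-0.384, 0.923, 0.0], [-0.0, -0.0, -1.0]]
wrist_force: [-1.2, -0.3, -1.6]
finger_gap: 0.178
finger_force: 50.0
```

In the tool's units: -14 mm / 1000 = -0.014, -11 mm / 1000 = -0.011.

>>> move_arm(
  motion=[
    {"offset": [0,0,-0.004],"delta_rot": [0,0,0],"hand": 1},
    {"offset": [0,0,-0.008],"delta_rot": [0,0,0],"hand": 1},
    {"offset": [0,0,-0.011],"delta_rot": [0,0,0],"hand": 1},
    {"offset": [0,0,-0.014],"delta_rot": [0,0,0],"hand": 1},
    {"offset": [0,0,-0.014],"delta_rot": [0,0,0],"hand": 1},
  ],
)

```text
time: 10.7
position: [0.5629, 0.242, 0.1369]
eef_rot: [[-0.923, -0.384, 0.0], [-0.384, 0.923, 0.0], [-0.0, -0.0, -1.0]]
wrist_force: [-2.4, -1.6, 3.5]
finger_gap: 0.176
finger_force: 50.0
```

In the tool's units: -2.5 mm / 1000 = -0.0025, -2 mm / 1000 = -0.002.

>>> move_arm(
  motion=[
    {"offset": [0,0,-0.001],"delta_rot": [0,0,0],"hand": 1},
    {"offset": [0,0,-0.002],"delta_rot": [0,0,0],"hand": 1},
    {"offset": [0,0,-0.0025],"delta_rot": [0,0,0],"hand": 1},
    {"offset": [0,0,-0.0025],"delta_rot": [0,0,0],"hand": 1},
    {"offset": [0,0,-0.0025],"delta_rot": [0,0,0],"hand": 1},
  ],
)

```text
time: 11.32
position: [0.563, 0.2419, 0.1347]
eef_rot: [[-0.923, -0.384, 0.0], [-0.384, 0.923, 0.0], [-0.001, 0.0, -1.0]]
wrist_force: [-3.2, -1.3, 7.0]
finger_gap: 0.175
finger_force: 50.0
```

In the tool's units: -2 mm / 1000 = -0.002, -1.6 mm / 1000 = -0.0016, -0.105 rad / 3.1416 = -0.0334.

>>> move_arm(
  motion=[
    {"offset": [0.0001,-0.0004,0],"delta_rot": [0,0,-0.0334],"hand": 1},
    {"offset": [0.0002,-0.0008,0],"delta_rot": [0,0,-0.0668],"hand": 1},
    {"offset": [0.0003,-0.0012,0],"delta_rot": [0,0,-0.1003],"hand": 1},
    {"offset": [0.0003,-0.0016,0],"delta_rot": [0,0,-0.1337],"hand": 1},
    {"offset": [0.0003,-0.002,0],"delta_rot": [0,0,-0.1668],"hand": 1},
  ],
)

```text
time: 11.95
position: [0.5641, 0.2405, 0.1349]
eef_rot: [[-0.991, 0.132, 0.003], [0.132, 0.991, 0.001], [-0.002, 0.002, -1.0]]
wrist_force: [-0.3, -0.3, 5.9]
finger_gap: 0.177
finger_force: 50.0
```

In the tool's units: -1.9 mm / 1000 = -0.0019, -1.6 mm / 1000 = -0.0016, -0.524 rad / 3.1416 = -0.1668.

>>> move_arm(
  motion=[
    {"offset": [-0.0001,-0.0004,0],"delta_rot": [0,0,-0.0334],"hand": 1},
    {"offset": [-0.0003,-0.0008,0],"delta_rot": [0,0,-0.0668],"hand": 1},
    {"offset": [-0.0005,-0.0012,0],"delta_rot": [0,0,-0.1003],"hand": 1},
    {"offset": [-0.0007,-0.0016,0],"delta_rot": [0,0,-0.1337],"hand": 1},
    {"offset": [-0.0008,-0.0019,0],"delta_rot": [0,0,-0.1668],"hand": 1},
  ],
)

```text
time: 12.58
position: [0.5632, 0.2384, 0.1348]
eef_rot: [[-0.792, 0.61, 0.002], [0.61, 0.792, 0.001], [-0.001, 0.002, -1.0]]
wrist_force: [-3.7, -2.8, 6.2]
finger_gap: 0.177
finger_force: 50.1
```

Run:
```python
from h import *
c=shot('side','side5.png')
s=read_state();R=s['eef_rot'];print(s['position'],np.degrees(np.arctan2(-R[1,0],-R[0,0])),s['wrist_force'],s['torque'],s['time'])
```

```text
[0.56300517 0.23826928 0.13478439] -37.843891224305494 [-0.62725184 -0.70844875  6.34629338] [-0.14230262  0.25916788  0.27030988] 12.625
```

View pics/side5.png

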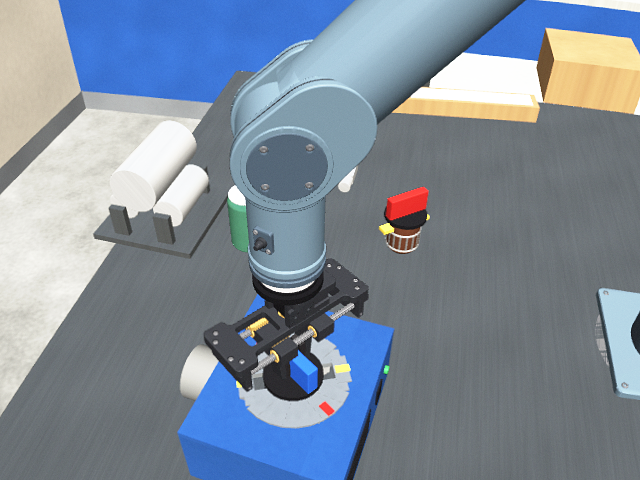

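The flange is down on the plate and the handle at (303,372) points to the red mark at (326,408). I'll turn a little further to find the stop.

In the tool's units: -0.2 mm / 1000 = -0.0002, -0.1 mm / 1000 = -0.0001, -0.06 rad / 3.1416 = -0.0191.

>>> move_arm(
  motion=[
    {"offset": [0,0,0],"delta_rot": [0,0,-0.0048],"hand": 1},
    {"offset": [0,-0.0001,0],"delta_rot": [0,0,-0.0095],"hand": 1},
    {"offset": [0,-0.0002,0],"delta_rot": [0,0,-0.0143],"hand": 1},
    {"offset": [0,-0.0002,0],"delta_rot": [0,0,-0.0191],"hand": 1},
    {"offset": [0,-0.0002,0],"delta_rot": [0,0,-0.0191],"hand": 1},
  ],
)

```text
time: 13.25
position: [0.563, 0.2382, 0.1348]
eef_rot: [[-0.758, 0.652, 0.002], [0.652, 0.758, -0.0], [-0.002, 0.001, -1.0]]
wrist_force: [-1.7, -0.2, 6.9]
finger_gap: 0.177
finger_force: 51.6
```

Run:
```python
from h import *
s=read_state();R=s['eef_rot'];print(s['position'],np.degrees(np.arctan2(-R[1,0],-R[0,0])),s['wrist_force'],s['torque'],s['time'])
```

```text
[0.56295035 0.23818865 0.13480051] -40.699216165261454 [-1.72971085 -0.22291154  6.93304616] [-0.30003362  0.30882106  1.12819381] 13.25
```

The moment rose to 1.1 N m, so it is at the stop. Next I unload the twist, let the spring lift the cartridge, and release.

In the tool's units: 3 mm / 1000 = 0.003, 2 mm / 1000 = 0.002, 0.015 rad / 3.1416 = 0.0048.

>>> move_arm(
  motion=[
    {"offset": [0,0,0],"delta_rot": [0,0,0.0048],"hand": 1},
    {"offset": [0,0,0.001],"delta_rot": [0,0,0.0048],"hand": 1},
    {"offset": [0,0,0.002],"delta_rot": [0,0,0.0048],"hand": 1},
    {"offset": [0,0,0.003],"delta_rot": [0,0,0.0048],"hand": 1},
    {"offset": [0,0,0.003],"delta_rot": [0,0,0.0048],"hand": 1},
  ],
)

```text
time: 13.88
position: [0.5625, 0.2382, 0.1371]
eef_rot: [[-0.766, 0.643, 0.001], [0.643, 0.766, 0.0], [-0.0, 0.001, -1.0]]
wrist_force: [4.5, 2.7, -6.6]
finger_gap: 0.179
finger_force: 51.0
```

>>> move_arm(
  motion=[
    {"offset": [0,0,0],"delta_rot": [0,0,0],"hand": -1},
    {"offset": [0,0,0],"delta_rot": [0,0,0],"hand": -1},
    {"offset": [0,0,0],"delta_rot": [0,0,0],"hand": -1},
    {"offset": [0,0,0],"delta_rot": [0,0,0],"hand": -1},
    {"offset": [0,0,0],"delta_rot": [0,0,0],"hand": -1},
  ],
)

```text
time: 14.5
position: [0.5622, 0.2378, 0.1372]
eef_rot: [[-0.766, 0.643, -0.0], [0.643, 0.766, -0.0], [0.0, -0.0, -1.0]]
wrist_force: [-0.0, -0.4, 0.8]
finger_gap: 0.723
finger_force: 0.0
```

In the tool's units: 140 mm / 1000 = 0.14, 95 mm / 1000 = 0.095.

>>> move_arm(
  motion=[
    {"offset": [0,0,0],"delta_rot": [0,0,0],"hand": -1},
    {"offset": [0,0,0.02],"delta_rot": [0,0,0],"hand": -1},
    {"offset": [0,0,0.055],"delta_rot": [0,0,0],"hand": -1},
    {"offset": [0,0,0.095],"delta_rot": [0,0,0],"hand": -1},
    {"offset": [0,0,0.14],"delta_rot": [0,0,0],"hand": -1},
  ],
)

```text
time: 15.12
position: [0.5621, 0.2376, 0.2798]
eef_rot: [[-0.765, 0.643, 0.001], [0.643, 0.765, 0.0], [-0.0, 0.001, -1.0]]
wrist_force: [1.3, 0.4, 0.2]
finger_gap: 0.999
finger_force: 0.0
```

In the tool's units: -220 mm / 1000 = -0.22, -190 mm / 1000 = -0.19.

>>> move_arm(
  motion=[
    {"offset": [-0.015,-0.045,0.01],"delta_rot": [0,0,0],"hand": -1},
    {"offset": [-0.03,-0.095,0.01],"delta_rot": [0,0,0],"hand": -1},
    {"offset": [-0.045,-0.145,0.01],"delta_rot": [0,0,0],"hand": -1},
    {"offset": [-0.06,-0.19,0.01],"delta_rot": [0,0,0],"hand": -1},
    {"offset": [-0.065,-0.22,0.01],"delta_rot": [0,0,0],"hand": -1},
  ],
)

```text
time: 15.75
position: [0.4965, 0.0154, 0.2888]
eef_rot: [[-0.764, 0.645, 0.002], [0.645, 0.764, 0.001], [-0.001, 0.001, -1.0]]
wrist_force: [0.6, -0.1, -0.0]
finger_gap: 1.001
finger_force: 0.0
```

Run:
```python
from h import *
c=shot('side','side6.png');t=shot('top')
p=cv2.resize(t['pixels'][180:340,80:270],(570,480)); cv2.imwrite('pics/top6.png',p[:,:,::-1])
s=read_state();print(s['position'],s['wrist_force'],s['time'])
```

```text
[0.4968486  0.013866   0.28881532] [ 0.09590258 -0.19577103  0.59156426] 15.85
```

View pics/side6.png

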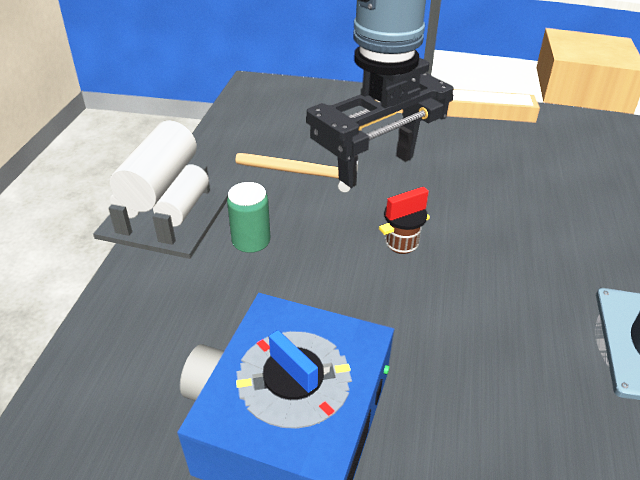

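View pics/top6.png

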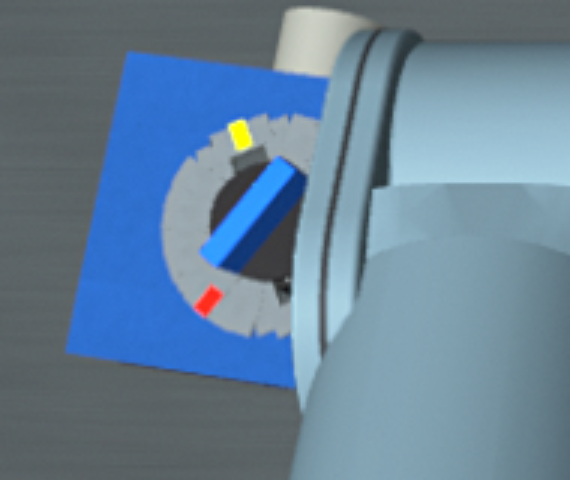

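The handle, from (272,338) to (316,380) in the side view, lines up with the red marks, and the flange is low on the plate. The bystanders have not moved. One numeric check of height and angle, then I hand in.

Run:
```python
from h import *
c=shot('side')
h=cv2.cvtColor(c['pixels'],cv2.COLOR_RGB2HSV);V=h[:,:,2]
w=np.zeros(V.shape,bool);w[325:395,262:325]=True
m=w&(h[:,:,0]>97)&(h[:,:,0]<126)&(h[:,:,1]>110)&(V>=225)
n,l,st,ce=cv2.connectedComponentsWithStats(m.astype(np.uint8),connectivity=4);k=1+st[1:,4].argmax()
P=onz(c,np.argwhere(l==k)[:,::-1].astype(float),.161)[:,:2];q=P.mean(0);ev,U=np.linalg.eigh(np.cov((P-q).T))
print(st[k],ce[k],q,np.degrees(np.arctan(U[1,1]/U[0,1])),np.sqrt(12*ev))
for z in (.158,.161,.173): print(z,proj(c,[.5594,.2406,z]))
```

```text
[ 262  325   63   67 1398] [295.45350501 346.48283262] [0.55775919 0.23428727] -50.563290600461606 [0.05740592 0.10257044]
0.158 [[292.74736963 351.41385829]]
0.161 [[292.69935088 349.8560113 ]]
0.173 [[292.50470367 343.53023859]]
```

```bash
python3 -c "
from cell import ticket
print(ticket.sign_off())"
```

```text
the job is handed in; nothing more can be done
None
```

The fresh cartridge is pushed home, turned clockwise to the stop and locked with its handle at the red marks; the spent cartridge, tin and hammer were left alone, and the job was handed in at about 16 s (locked height judged by eye: my last numeric check picked up the blue box).

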